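# Release the charged battery pack and trap it with the other finger

## Robot

A 7-joint arm with a two-finger parallel gripper is mounted at the origin on the work surface. World frame = base frame: x ahead of the robot, y to its left, z up, the work surface at z = 0. Lengths are in m, angles in rad, forces in N, time in s.
With the tool pointing down it reaches from about 0.425 to 0.925 m from the base axis. Payload 6.8 kg.
Tool frame: the origin (TCP) lies on the front face of the gripper's body, between the roots of the fingers; the fingertips stand 73 mm ahead of it and the grasp point (between the pads) lies 54 mm ahead of it (env.nose_length is the distance from the TCP to the fingertips, in m); z points along the fingers, y is the line along which they close (so a half turn about z gives the same grasp; the last joint's range is limited). The gripper opens to 85 mm and grips with 20 to 120 N. Pads are 22 mm wide; open, the fingers measure 114 mm over their backs; the gripper's body (76 mm by 85 mm) begins 54 mm behind the grasp point. The pads swing forward as they close: fully open they stand 13 mm farther back than shut.
Start: joints at [1.162, 0.477, 0.022, 1.555, -0.011, 1.109, -0.083], TCP at [0.2, -0.645, 0.304] pointing down, gripper open.
Joint ranges: [-2.96, 2.96], [-0.34, 2.1], [-1.41, 1.46], [0.24, 2.44], [-1.37, 4.51], [0.17, 1.92], [-2.96, 2.96]. Speed limits (rad/s): [2.39, 2.39, 3.14, 3.14, 3.14, 3.14, 3.14].

## Interface

Orientations are given as a unit quaternion [w, x, y, z].
In Python, from cell import env, kin, camera, calibration, job gives the robot as it stands. The module is installed in compiled form; this text tells all that it offers. Calls block until the motion is done:
- env.reach(position, orientation): joint-space move of the TCP to a pose.
- env.movel(position, velocity=0.15, rot=None, stop_force=None): straight line of the TCP; rot=None keeps the orientation; velocity is the mean speed in m/s. With stop_force (N) it stops when the force on the tool has changed by that much, and returns True; else False.
- env.goto_joints(angles): joint-space move.
- env.grip(opening, f_grip=None): finger opening in m; f_grip is the grip in N (None keeps the last); returns when the fingers have stopped.
- env.dwell(seconds).
- kin.inverse_kinematics(position, orientation): joint angles nearest the present ones, or None.
- env.get_state(): the state.
- camera(name): name is "scene" or "top" or "wrist"; returns (picture, depth): 480x640x3 uint8, blue, green, red; 480x640 float32, m along the optical axis (not along the pixel's ray), 0 where there is no reading.
- calibration(name): a dict with "fx", "fy", "cx", "cy" (pixels), "rvec" (rotation vector, rad) and "tvec" (3), from world to camera coordinates, as OpenCV has them. Camera axes: x right, y down, z forward; pixel columns grow to the right and rows downward; lengths in m; the calibration is good to about 2 mm. The wrist camera is an equidistant fisheye: a pixel r from the principal point sees the ray r / f radians off the axis. A picture is of the moment at which its call begins: read the wrist's pose just before it. calibration takes no time and is no camera call; for the wrist camera it gives the pose at the moment of the call.
A pose or a line that the arm cannot do raises env.PlanningError and nothing moves.
- job.job_done(): hands the job in; it is judged then, once.
The state is a dict: "time": time; "qpos": joint angles; "joint_velocities": joint speeds; "joint_torque": joint torques, N m; "tcp_pos": TCP position; "orientation": TCP orientation; "force": force on the tool from outside, world axes, zero at the start; "torque": the same for the moment, N m; "opening": finger opening in m; "gripper_force": force on a finger pad.
Only numpy, scipy, OpenCV 4.12 (cv2) and the standard library are available. Lean on these libraries where they do the work, as an engineer would, in place of code of your own. Each camera call takes 0.05 s, during which the arm holds its last target. There are 200 camera calls.

## Task

The blue battery pack in the two-bay charger is fully charged: press down the orange release key beside its bay with one finger and, with the other finger standing in front of that bay, stop the pack as the spring ejector shoots it out, so that it has come off its contacts but still sits mostly in its bay instead of sliding away. Finish like that, with the finger still holding the pack back against the spring and the pack at rest; do not pinch or lift it. Leave the black pack locked in its bay, and do not disturb the phone, the jar or the bottle.

Things in the scene. Friction and masses are not known exactly. Their poses are not given: they have to be found in the camera images.
- charger: Light grey two-bay battery charger, fixed, 168 (x) by 192 (y) by 48 mm high. Origin: centre of its underside; z up; its bay mouths are on its -x side, which faces the robot, turned up to 0.35 rad; +y is the left bay. Bays: open above and in front, 56 mm wide, centred at y = +31 and -31 mm, walls 32 mm high ending at x = -35 mm; before them a flat apron, 8 mm high, to x = -83 mm. Rails are slippery
- mouth_left (a point): Middle of the left (+y) bay's mouth, at the locked-in pack's lower front edge: x = -35, y = +31, z = 12 mm in the charger's frame. The pack comes out along the charger's -x. A spring ejector behind it pushes with about 2.5 N, falling to 1.2 N over its 28 mm stroke; a pack that nothing stops shoots out at about 0.5 m/s and slides right out of its bay
- mouth_right (a point): The same for the right (-y) bay: x = -35, y = -31, z = 12 mm in the charger's frame
- pack_blue: Charged battery pack, loose, blue with a white label and four green lamps, 80 (x) by 53 (y) by 24 mm high, about 0.13 kg, in the left or the right bay. Origin: centre of its underside; axes as the charger's. Locked in, it is at x = 5, y = +31 or -31, z = 12 mm in the charger's frame; x falls as it comes out. Off its contacts from 6 mm out; counts as held in the bay up to 30 mm out
- pack_black: Battery pack of the same size and build, black with one green lamp, still charging, locked in the other bay; it must stay there
- key_left (a joint): Travel of the left (+y) bay's release key, straight down, m: 0 up, 0.006 fully down (stop). It takes about 2.5 N at first, 5 to 6 N fully down, and springs back. Its catch stands in front of the pack's lower front edge and lets go at about 0.004; the pack then starts at once
- key_right (a joint): The same for the right (-y) bay's key
- key_left_top (a point): Centre of the top face of the left bay's orange ribbed key, 28 (charger x) by 22 mm (y): x = -60, y = +79, z = 26 mm in the charger's frame with the key up, z = 20 pressed. That is 25 mm before the mouth and 48 mm outward of the bay's centre line, so that one finger can press it while the other stands before the pack; at the pressed key's height a fingertip is 12 mm above the apron
- key_right_top (a point): The same for the right bay's key: x = -60, y = -79, z = 26 mm in the charger's frame
- phone: Bystander: blue keypad phone lying flat to the left of the charger, 118 by 50 by 13 mm; origin at the centre of its underside
- flux_jar: Bystander: green jar with a white cap to the right of the charger, 52 mm diameter, 48 mm high; origin at the centre of its underside
- alcohol_bottle: Bystander: white bottle standing behind the charger, 58 mm diameter, 125 mm high; origin at the centre of its underside
There are look-alikes about, which are no part of the job. There is more than one size of the pack_blue; the one meant has the size given above.

How it is judged:
By the outcome, as a careful person would: the job done as asked, in the order asked, and still so for the second after the job is handed in, while the arm keeps its last pose, push and grip.
It also fails if it takes over 32 s, if anything falls off the work surface, if the arm or the gripper's body presses on something with over 40 N, if the wrist force passes 120 N, or if a joint passes its speed limit or range.

## Working session

There is one attempt and no reset: what is moved stays moved. The work goes in short steps, each a Python script; the robot and the scene stay as the last script left them, time stands still between calls to the robot, and variables do not carry over. Pictures are saved under pics/ and viewed, at most 10 in all, crops included, and the job is handed in when it is done.

```bash
mkdir -p pics; cat > h.py <<'E'
import numpy as np, cv2
from cell import env, kin, camera, calibration, job
def world(c,d,u,v):
    R=cv2.Rodrigues(np.array(c["rvec"],float))[0];t=np.array(c["tvec"],float).ravel()
    u=np.asarray(u,float);v=np.asarray(v,float)
    p=np.stack([(u-c["cx"])/c["fx"]*d,(v-c["cy"])/c["fy"]*d,d],-1)
    return (p-t)@R
E
python3 - <<'E'
from h import *
for n in ("top","scene"):
    c=calibration(n);p,d=camera(n);cv2.imwrite(f"pics/{n}0.png",p);np.savez(f"{n}0.npz",p=p,d=d,**{k:np.array(c[k]) for k in c if k in("fx","fy","cx","cy","rvec","tvec")});print(n,c)
s=env.get_state();print(s["time"],s["opening"],s["orientation"],env.nose_length)
E
```

```text
top {'fx': 520.3183154186164, 'fy': 520.3183154186164, 'cx': 323.42053898279363, 'cy': 230.81668895964813, 'rvec': array([ 2.13521721, -2.15305385,  0.22586346]), 'tvec': array([0.05617169, 0.61013776, 0.70266164])}
scene {'fx': 439.02222607792805, 'fy': 439.02222607792805, 'cx': 318.29457318865656, 'cy': 238.45336709288512, 'rvec': array([ 1.21163893,  2.20855174, -1.08106794]), 'tvec': array([ 0.29399885, -0.31591045,  1.10391366])}
0.1 0.08563840108174996 [-8.05718993e-04  9.88710586e-01  1.49835542e-01 -1.94463308e-04] 0.0726
```

View pics/top0.png

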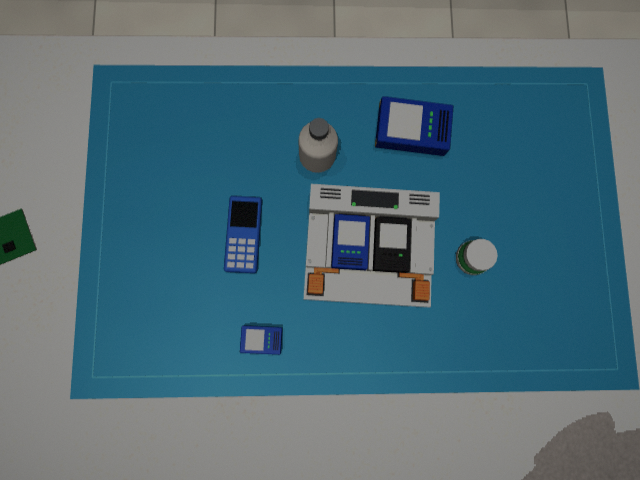

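View pics/scene0.png

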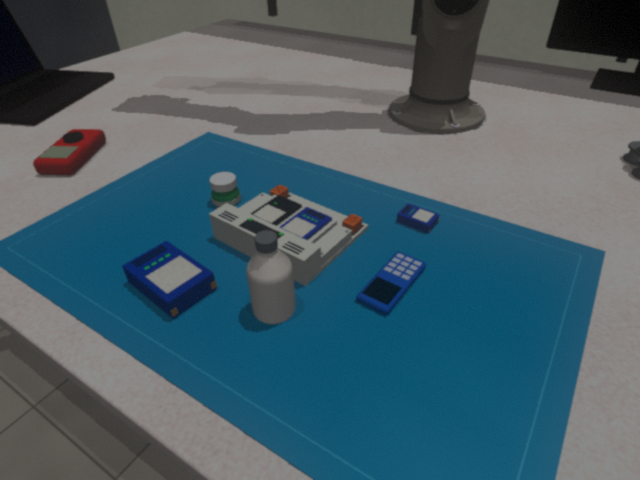

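Top picture: candidates for the blue pack are the one in the charger at (350,240), a big one at (415,125) and a small one at (261,340). By the description it is the one in the charger's left bay, with its key at (316,284). The phone (243,235), jar (478,257), bottle (318,147) and black pack (393,243) are to be left alone. I'll check with a crop and measure.

```bash
python3 - <<'E'
from h import *
z=np.load("top0.npz");p,d=z["p"],z["d"]
cv2.imwrite("pics/crop.png",cv2.resize(p[170:320,290:450],None,fx=4.5,fy=4,interpolation=cv2.INTER_CUBIC)) 
v,u=np.mgrid[0:480,0:640]
W=world(z,d,u,v)
hsv=cv2.cvtColor(p,cv2.COLOR_BGR2HSV);H,S,V=hsv[...,0],hsv[...,1],hsv[...,2]
roi=(u>295)&(u<450)&(v>175)&(v<315)
org=roi&(H<18)&(S>150)&(V>90)
keys=[]
for nm,m in(("L",org&(u<340)),("R",org&(u>390))):
    print(nm,m.sum(),np.percentile(W[m][:,2],[5,25,50,75,95]).round(4))
    q=m&(W[...,2]>.0225)
    uv=np.c_[u[q],v[q]].astype(np.float32);r=cv2.minAreaRect(uv);print(r)
    k=W[q];print(k.mean(0),k.min(0),k.max(0));keys.append(k.mean(0))
print("dist",np.linalg.norm(keys[0][:2]-keys[1][:2]))
b=roi&(H>105)&(H<130)&(S>150)&(v>205)
print("blue",W[b].mean(0),np.median(W[b][:,2]))
top=roi&(W[...,2]>.043)&(W[...,2]<.053)
r=cv2.minAreaRect(W[top][:,:2].astype(np.float32));print("back",top.sum(),r)
al=roi&(W[...,2]>.005)&(S<60)
r=cv2.minAreaRect(W[al][:,:2].astype(np.float32));print("all",r,cv2.boxPoints(r))
print("mat z",np.median(W[300:380,320:420,2]))
E
```

```text
L 388 [0.0155 0.0193 0.0283 0.0296 0.031 ]
((315.0, 283.0), (18.0, 14.0), 90.0)
[0.53664187 0.06300826 0.02908365] [0.5236764  0.0531111  0.02518799] [0.55031103 0.07391149 0.03241926]
R 380 [0.016  0.0199 0.0285 0.0297 0.0311]
((422.0, 289.5), (19.0, 14.0), 90.0)
[ 0.52491429 -0.09206749  0.03778546] [ 0.47803865 -0.10543548  0.02382734] [0.54029063 0.07693475 0.79669117]
dist 0.15551856775563944
blue [0.58978516 0.01192778 0.04255262] 0.038993090158490895
back 3012 ((0.619314968585968, -0.02273784577846527), (0.1928028166294098, 0.1146819069981575), 85.9590072631836)
all ((0.5738802552223206, -0.02051011472940445), (0.1944647878408432, 0.20501133799552917), 85.93658447265625) [[ 0.46474233 -0.11023448]
 [ 0.6692383  -0.1247617 ]
 [ 0.6830182   0.06921425]
 [ 0.47852218  0.08374147]]
mat z 0.003220658265098444
```

View pics/crop.png

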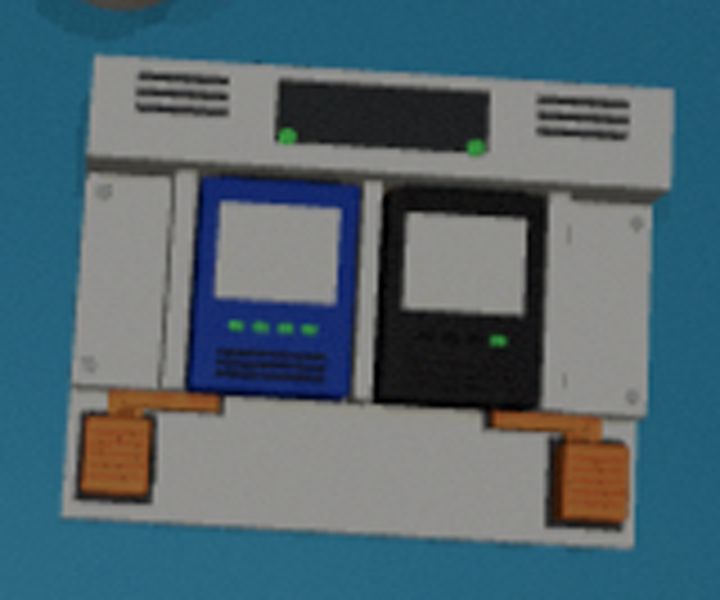

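The crop confirms it: the blue pack with white label and four green lamps is in the left bay (its top runs from (334,215) to (368,269) in full-picture pixels). The left key is at about (316,284) and the catch bar stands at the pack's left front corner. Next I fit the charger's pose by reprojection and move to hover over it.

```bash
python3 - <<'E'
from h import *
from scipy.optimize import least_squares
z=np.load("top0.npz")
K=np.array([[z["fx"],0,z["cx"]],[0,z["fy"],z["cy"]],[0,0,1]],float)
crop=np.array([(62,516),(633,548),(95,55),(674,90),(200,180),(362,183),(350,398),(188,390),(117,456),(592,482)],float)
uv=crop/[4.5,4]+[290,170]-.4
P=np.array([(-83,96,8),(-83,-96,8),(84,96,48),(84,-96,48),(45,57.5,36),(45,4.5,36),(-35,4.5,36),(-35,57.5,36),(-60,79,26),(-60,-79,26)])/1e3
def w(q): 
    c,s=np.cos(q[2]),np.sin(q[2]);return P@np.array([[c,-s,0],[s,c,0],[0,0,1]]).T+[q[0],q[1],q[3] if len(q)>3 else 0]
f=lambda q:(cv2.projectPoints(w(q),z["rvec"],z["tvec"],K,None)[0][:,0]-uv).ravel()
for q0 in([.6,-.02,-.07],[.6,-.02,-.07,0]):
    r=least_squares(f,q0,loss="soft_l1");print(r.x.round(4),np.abs(r.fun.reshape(-1,2)).round(1).tolist())
    if len(q0)==3:np.save("pose.npy",r.x)
x,y,a=np.load("pose.npy")
def cw(px,py):return np.array([x+np.cos(a)*px-np.sin(a)*py,y+np.sin(a)*px+np.cos(a)*py])
print("keyL",cw(-.06,.079),"mouthL",cw(-.035,.031))
o=[0,np.cos(a/2),np.sin(a/2),0];t=cw(-.062,.054)
env.grip(0.036,20)
print(kin.inverse_kinematics([*t,.2],o))
env.reach([*t,.2],o)
s=env.get_state();print(s["time"],s["tcp_pos"],s["opening"],s["force"])
c=calibration("wrist");p,d=camera("wrist");cv2.imwrite("pics/w1.png",p);np.savez("w1.npz",p=p,d=d,**{k:np.array(c[k]) for k in("fx","fy","cx","cy","rvec","tvec")})
E
```

```text
[ 0.591  -0.0206 -0.0707] [[0.2, 0.2], [0.2, 0.0], [0.2, 1.1], [0.5, 0.8], [0.5, 1.2], [0.3, 0.4], [0.0, 0.2], [0.1, 0.5], [0.1, 0.3], [0.7, 0.2]]
[ 0.5907 -0.0203 -0.0707  0.0025] [[0.3, 0.3], [0.0, 0.1], [0.3, 0.8], [0.2, 0.6], [0.4, 1.3], [0.2, 0.2], [0.1, 0.2], [0.0, 0.5], [0.1, 0.3], [0.9, 0.1]]
keyL [0.53671528 0.06249318] mouthL [0.55826008 0.01284621]
[ 0.20228477  0.4189323  -0.48206126  1.96094399  0.26039523  0.8219703
 -2.06457238]
3.3417 [0.53317062 0.03679664 0.20000838] 0.03601271255064033 [-0.68426843  0.30110389 -0.46642716]
```

View pics/w1.png

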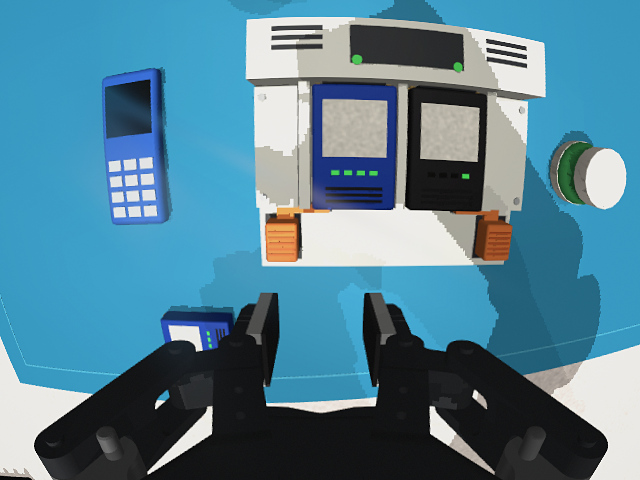

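Wrist view at hover: left key at (282,240), blue pack front edge at row 208, both fingers clear of everything. I'll cross-check the key position with the fisheye model, then descend under force guard.

```bash
python3 - <<'E'
from h import *
z=np.load("w1.npz");R=cv2.Rodrigues(z["rvec"])[0];C=-R.T@z["tvec"].ravel()
def hit(u,v,h):
    m=np.array([(u-z["cx"])/z["fx"],(v-z["cy"])/z["fy"]]);r=np.hypot(*m)
    ray=R.T@np.array([*(m/r*np.sin(r)),np.cos(r)]);return C+ray*(h-C[2])/ray[2]
print("keyL",hit(282,241,.026),"keyR",hit(494,241,.026),"packfront L/R top",hit(314,209,.036),hit(394,209,.036))
x,y,a=np.load("pose.npy")
print("expect front",[[x+np.cos(a)*-.035-np.sin(a)*q,y+np.sin(a)*-.035+np.cos(a)*q] for q in(.0575,.0045)])
k=hit(282,241,.026)[:2]
if np.linalg.norm(k-[.5367,.0625])<.006:
    t=env.get_state()["tcp_pos"]
    env.movel([t[0],t[1],.112],velocity=.1)
    s=env.get_state();print(s["time"],s["tcp_pos"],s["force"])
    hitf=env.movel([t[0],t[1],.084],velocity=.015,stop_force=9)
    s=env.get_state();print(hitf,s["time"],s["tcp_pos"],s["force"],s["torque"])
    p,d=camera("wrist");cv2.imwrite("pics/w2.png",p)
    p,d=camera("top");cv2.imwrite("pics/t2.png",p)
E
```

```text
keyL [0.53721478 0.06277399 0.026     ] keyR [ 0.52632539 -0.09097352  0.026     ] packfront L/R top [0.55975748 0.03891945 0.036     ] [ 0.55635053 -0.01274957  0.036     ]
expect front [[np.float64(0.5601331189335117), np.float64(0.03927993315555657)], [np.float64(0.5563870442632283), np.float64(-0.013587513582153977)]]
4.425 [0.53359017 0.03697044 0.11252729] [-0.1937442   0.21120228 -0.18663836]
True 5.625 [0.53304319 0.03686675 0.09360882] [-0.71516302 -0.3045774   6.26664638] [ 0.08927924  0.25480029 -0.00117561]
```

View pics/w2.png

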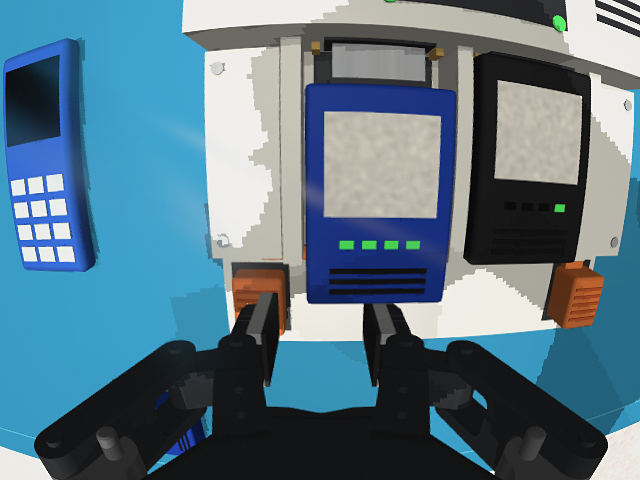

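The pack has come out and rests on the right finger (front edge at row ~302). The contacts are exposed at row 45-65, and the black pack is still in place. Now measuring the travel and checking that it is at rest.

```bash
python3 - <<'E'
from h import *
x,y,a=np.load("pose.npy");ps=[]
for i in range(2):
    z=calibration("wrist");p,d=camera("wrist");ps.append(p)
    s=env.get_state();print(s["time"],s["tcp_pos"],s["force"],np.abs(s["joint_velocities"]).max());env.dwell(.6)
R=cv2.Rodrigues(z["rvec"])[0];C=-R.T@np.ravel(z["tvec"])
def hit(u,v,h):
    m=np.array([(u-z["cx"])/z["fx"],(v-z["cy"])/z["fy"]]);r=np.hypot(*m)
    ray=R.T@np.array([*(m/r*np.sin(r)),np.cos(r)]);w=C+ray*(h-C[2])/ray[2]-[x,y,0]
    return np.round([np.cos(a)*w[0]+np.sin(a)*w[1],-np.sin(a)*w[0]+np.cos(a)*w[1]],4)
print("pack corners (charger):",[hit(*q,.036) for q in((306,301),(442,303),(308,86),(455,92))],"black front",hit(467,262,.036))
print("change",(np.abs(ps[0].astype(int)-ps[1]).max(2)>40).sum())
E
```

```text
5.775 [0.53306983 0.03684748 0.09360805] [-2.09262757 -0.63687438  7.64804528] 0.0014078873713897432
6.425 [0.53307978 0.03685852 0.09361893] [-1.30096473 -1.03316528  6.89034719] 0.002761972307258482
pack corners (charger): [array([-0.0496,  0.0586]), array([-0.0514,  0.0054]), array([0.028 , 0.0573]), array([0.0283, 0.0061])] black front [-0.0344 -0.003 ]
change 90
```

```bash
python3 -c "
from h import *
print(job.job_done())"
```

```text
the job is handed in; nothing more can be done
None
```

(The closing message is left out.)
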